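# Click the slim battery pack into the charger

## Task

Put the slim upright battery pack, foot down, into the charger's well and press it until its end clips snap and it stays fully home by itself. Feel for the click and stop pressing there: never push with more than about 20 N, nor bear on the pack with more than about 12 N once it is home. Leave the big pack, the screwdriver and the wooden offcut alone.

Things in the scene. Friction and masses are not known exactly. Their poses are not given: they have to be found in the camera images.
- pack: The slim battery pack: dark plastic block with a grey sleeve, standing upright, 64 (x) x 44 (y) x 80 (z) mm, about 0.3 kg. Grip it across its 44 mm (y) sides near the top. Origin: centre of its underside, z up. The same both ways round (half a turn about z).
- pack_top (a point): Centre of the pack's flat top face, 80 mm above its underside.
- big_pack: Bystander: a big low battery pack, 112 x 74 x 59 mm, too large for the well. Origin: centre of its underside.
- driver: Bystander: a screwdriver lying on the table. Origin: underside near its middle.
- offcut: Bystander: a plywood offcut, 110 x 60 x 22 mm. Origin: centre of its underside.
- charger: The charger's black plinth, 150 x 100 x 16 mm, fixed to the table, the grey bay standing on its middle. Origin: centre of its underside; x along the long side of the well, z up.
- bay: Grey open-topped bay of the charger, about 90 x 70 mm over its flared rim and end clips. Origin: centre of its underside, 22 mm above the table; axes as the charger's. It stands on a soft sprung mount: it sinks straight down about 0.5 mm per newton, at most 13 mm, and rises again when let go.
- bay_seat (a point): Where the centre of the pack's underside lies when clipped home: 6.5 mm above the bay's origin; moves with the bay. Pressing force grows to a peak of roughly 6 to 18 N (varies with friction) some 2 to 4 mm above home, then drops by several newtons as the clips snap over the lip; after that it only climbs again on the hard floor.
- bay_rim (a point): Centre of the well's mouth at rim height, 46 mm above the bay's origin; moves with the bay. The well is 66 (x) x 46 (y) mm, 1 mm clear of the pack on each side, its rim flared about 4 mm outward as a lead-in.
- pack_groove (a point): Point on the pack's axis 10.5 mm above its underside, level with the middle of its grooves. The lowest 3 mm is a foot lip of the full 64 x 44 mm; from 3 to 18 mm both ends (+x, -x) have a 5 mm deep groove for the charger's clips; above that it is a plain block.
- bay_clips (a point): Centre of the well 9.5 mm above the bay's origin, level with the flat underside of the two spring clips, one in each end wall (+x, -x). They reach 4.5 mm into the well; their tops slope from 17 down to 10.3 mm above the origin. A pack merely set in stops on these slopes, about 3 to 9 mm above home.
- bay_floor (a point): Centre of the well's hard floor, 5 mm above the bay's origin. A spring contact plate over it starts 10.5 mm above the origin and pushes the pack up with 4 N, rising to 5.4 N at the floor: more than the pack weighs. So a pack that has not clipped stands proud when let go, a clipped one stays down.
There are look-alikes about, which are no part of the job. What is shaped like the pack but yellow is not meant. What is shaped like the charger but green or red is not meant.

How it is judged:
By the outcome, as a careful person would: the job done as asked, in the order asked, and still so for the second after the job is handed in, with the robot touching nothing.
It also fails if it takes over 64 s, if anything falls off the work surface, if the arm or the gripper's body presses on something with over 40 N, if the wrist force passes 120 N, or if a joint passes its speed limit or range.

## Robot

A 6-joint arm with a two-finger parallel gripper is mounted at the origin on the work surface. World frame = base frame: x ahead of the robot, y to its left, z up, the work surface at z = 0. Lengths are in m, angles in rad, forces in N, time in s.
With the tool pointing down it reaches from about 0.3 to 0.85 m from the base axis. Payload 4.2 kg.
Tool frame: the origin (TCP) lies on the centre line of the jaws, within the pads' length; the fingertips stand 17 mm ahead of it and the grasp point (between the pads) lies 2 mm behind it; z points along the fingers, y is the line along which they close (so a half turn about z gives the same grasp; the last joint's range is limited). The gripper opens to 91 mm and grips with 3 to 60 N. Pads are 32 mm wide; open, the fingers measure 118 mm over their backs; the gripper's body (76 mm by 178 mm) begins 60 mm behind the grasp point.
Start: joints at [1.122, 0.32, 1.565, -0, 1.257, -0.02], TCP at [0.239, 0.523, 0.231] pointing down, gripper open.
Joint ranges: [-3.11, 3.11], [-0.84, 2.01], [0.21, 2.61], [-1.34, 4.49], [0.05, 2.63], [-2.56, 2.56]. Speed limits (rad/s): [2.57, 2.57, 3.14, 3.14, 3.14, 3.14].

## Interface

Orientations are given as a rotation vector (axis times angle).
In Python, from bench import bot, read_camera gives the robot as it stands. The module is installed in compiled form; this text tells all that it offers.
- The arm moves only by the tool move_arm, never from a script. Its argument "deltas" is a list of rows, each a list of 7 numbers: the turn, a rotation vector about the world's x, y, z in rad, then the shift along the world's x, y, z in m, then the closure, from -1 (fully open) to 1 (shut), so that 0 is half open. A call has 1 to 5 rows; each row shifts and turns the commanded pose from where the row before left it; what a row does not reach is not made up. A row lasts 1/8 s, in which the tool goes at most 62.5 mm and 10.7 degrees, less where a joint would pass 70% of its speed; a pose out of reach is approached as far as the arm can. A call with a gripper value outside its range is refused whole. The fingers move at their own pace and stop on an object; "squeeze" is the grip in N (left out, the last holds). Time passes only in rows, so rows that do not move let the fingers close. It gives the time, the measured TCP pose, the force, the opening and the grip force at its end, in the units of the state.
- bot.get_obs(): the state, without advancing time (a new reading comes with each control period).
- read_camera(name): name is "scene" or "top" or "wrist"; returns a dict with "img" (384x512x3 uint8, blue, green, red), "fx", "fy", "cx", "cy" (pixels), "world_to_cam" (4x4, takes a point from world to camera coordinates); the wrist camera has in their place "mount" (4x4, takes a point from camera to tool coordinates, whose origin is the TCP and whose axes are the flange's). Camera axes: x right, y down, z forward; pixel columns grow to the right and rows downward; lengths in m; the calibration is good to about 2 mm. A picture is of the moment at which its call begins: read the wrist's pose just before it. There is no depth.
- bot.close_job(): hands the job in; it is judged then, once.
The state is a dict: "time_s": time; "joint_pos": joint angles; "dq": joint speeds; "tau": joint torques, N m; "tcp_pos": TCP position; "tcp_rot": TCP orientation; "wrist_force": force on the tool from outside, world axes, zero at the start; "moment": the same for the moment, N m; "grip_width": finger opening in m; "gripper_force": force on a finger pad.
Only numpy, scipy, OpenCV 4.12 (cv2) and the standard library are available. Lean on these libraries where they do the work, as an engineer would, in place of code of your own. Each camera call takes 0.05 s, during which the arm holds its last target. There are 200 camera calls.

## Working session

There is one attempt and no reset: what is moved stays moved. The work goes in short steps, Python scripts to look and compute and a tool call to move; the robot and the scene stay as the last step left them, time stands still between calls to the robot, and variables do not carry over. Pictures are saved under pics/ and viewed, at most 10 in all, crops included, and the job is handed in when it is done.

Besides the shell and the picture viewer there is one more tool, called after "Call:" by a JSON object that holds its "method" and its "body", one argument or row to a line. move_arm: Moves the arm, as the interface text tells. Its arguments: {"type":"object","properties":{"deltas":{"type":"array","items":{"type":"array","items":{"type":"number"}}},"squeeze":{"type":"number"}},"required":["deltas"]}

```bash
mkdir -p pics; cat > h.py <<'E'
import numpy as np, cv2, json
from bench import bot, read_camera
from scipy.spatial.transform import Rotation as R
def save(n,f):
    c=read_camera(n); cv2.imwrite(f'pics/{f}.png',c['img']); return c
def ray(c,u,v):
    M=np.linalg.inv(np.array(c['world_to_cam'])); d=M[:3,:3]@np.array([(u-c['cx'])/c['fx'],(v-c['cy'])/c['fy'],1]); return M[:3,3],d/np.linalg.norm(d)
def tri(rs):
    A=0;b=0
    for o,d in rs:
        P=np.eye(3)-np.outer(d,d); A=A+P; b=b+P@o
    x=np.linalg.solve(A,b); return x,[np.linalg.norm(np.cross(x-o,d)) for o,d in rs]
def onz(c,u,v,z):
    o,d=ray(c,u,v); return o+d*(z-o[2])/d[2]
def proj(c,p):
    q=np.array(c['world_to_cam'])@np.append(p,1); return c['fx']*q[0]/q[2]+c['cx'],c['fy']*q[1]/q[2]+c['cy']
def wrist(f):
    s=bot.get_obs(); c=read_camera('wrist'); cv2.imwrite(f'pics/{f}.png',c['img'])
    T=np.eye(4); T[:3,:3]=R.from_rotvec(s['tcp_rot']).as_matrix(); T[:3,3]=s['tcp_pos']
    c['world_to_cam']=np.linalg.inv(T@np.array(c['mount'])); return c
E
python3 - <<'E'
from h import *
a=save('scene','s0');b=save('top','t0')
for c in(a,b): print(c['fx'],np.linalg.inv(c['world_to_cam'])[:3].round(3).tolist())
s=bot.get_obs();print({k:np.round(v,3).tolist() for k,v in s.items()})
E
```

```text
487.3198560800931 [[0.531, 0.607, -0.591, 1.135], [0.847, -0.374, 0.377, -0.377], [0.008, -0.701, -0.713, 0.766]]
360.1554591676606 [[0.027, -0.986, 0.165, 0.44], [-0.999, -0.033, -0.031, 0.006], [0.036, -0.164, -0.986, 0.917]]
{'time_s': 0.1, 'joint_pos': [1.122, 0.32, 1.566, -0.0, 1.257, -0.02], 'dq': [-0.002, -0.001, -0.004, 0.001, -0.003, -0.0], 'tau': [0.001, -41.333, -23.251, 0.073, 0.042, -0.0], 'tcp_pos': [0.239, 0.523, 0.23], 'tcp_rot': [-0.668, -3.069, 0.002], 'wrist_force': [-0.613, 0.742, 0.219], 'moment': [-0.002, -0.015, -0.033], 'gripper_force': 0.0, 'grip_width': 0.092}
```

View pics/s0.png

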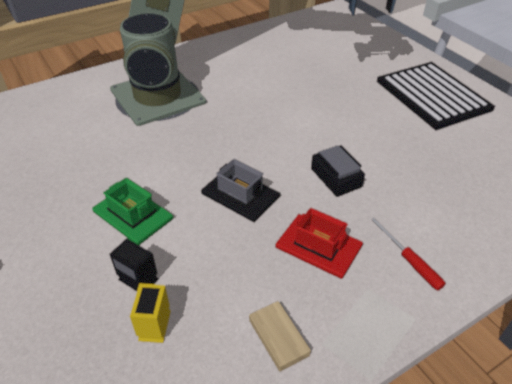

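View pics/t0.png

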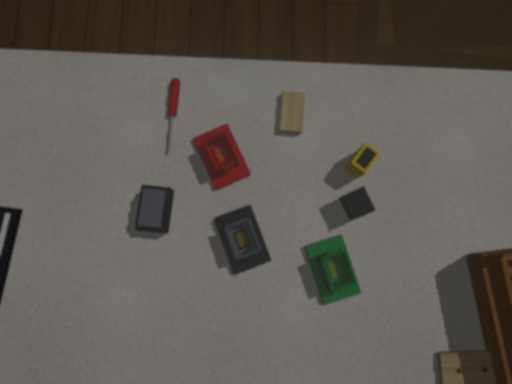

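Scene view: the candidates for the pack are dark block (134,263), yellow block (150,312) and big low pack (338,168). The dark upright one fits. The candidates for the charger are green (132,207), red (320,240) and black plinth with grey bay (240,188). The black and grey one fits. In the top view these two are at (357,203) and (242,240). I'll confirm both in one enlarged crop.

```bash
python3 - <<'E'
import cv2,numpy as np
s=cv2.imread('pics/s0.png');t=cv2.imread('pics/t0.png')
f=lambda i,x,y,w,h,W,H:cv2.convertScaleAbs(cv2.resize(i[y:y+h,x:x+w],(W,H),interpolation=cv2.INTER_CUBIC),alpha=1.6,beta=25)
r=np.vstack([np.hstack([f(s,100,230,70,60,350,300),f(s,195,150,90,75,360,300)]),np.hstack([f(t,325,175,70,60,350,300),f(t,200,195,90,75,360,300)])])
cv2.imwrite('pics/crop0.png',r)
E
```

```text
(no output)
```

View pics/crop0.png

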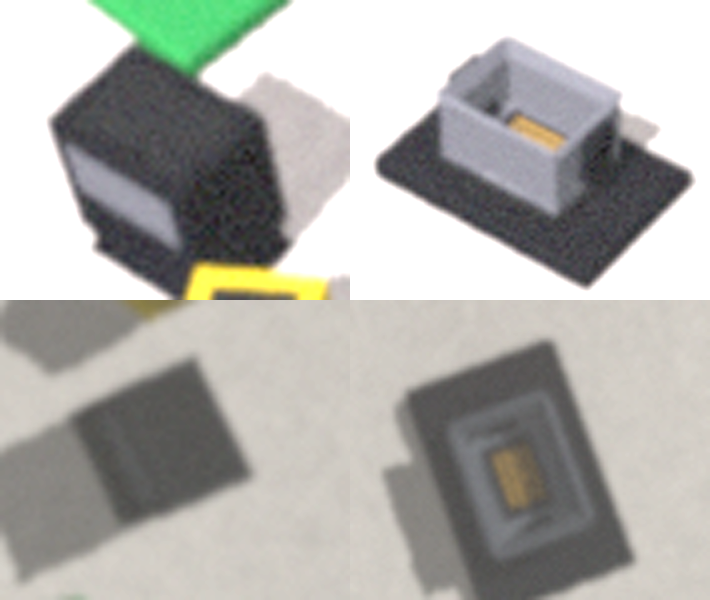

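The crop confirms the dark block with a grey sleeve at scene (134,263), and the black plinth with grey bay at scene (240,188). Next are rough positions, then close-up wrist views.

```bash
python3 - <<'E'
from h import *
a=read_camera('scene');b=read_camera('top');w=wrist('w_tmp')
print('mount',np.round(w['mount'],3).tolist(),w['fx'])
def p(n,A,B):
    x,r=tri([ray(a,*A),ray(b,*B)]);print(n,x.round(4),np.round(r,4))
p('packcorner_right',(152.4,254.4),(364,186.4))   # corner guesses
p('packcorner_near',(128,239),(375,210))
p('charger centre rim',(195+530/4,150+93/4),(200+172/4,195+175/4))
p('yellow',(150.5,300),(367,157))
for n,c,u,v,z in[('pack',b,360,203,.08),('yel',b,367,157,.08),('rim',b,241,239,.068),('green',b,333,269,.06),('plA',b,200+53/4,195+90/4,.016),('plB',b,200+202/4,195+42/4,.016),('plC',b,200+283/4,195+262/4,.016)]: print(n,onz(c,u,v,z).round(3))
E
```

```text
mount [[0.0, -0.97, -0.245, 0.069], [1.0, 0.001, -0.001, 0.0], [0.001, -0.245, 0.97, -0.154], [0.0, 0.0, 0.0, 1.0]] 275.8317460779979
packcorner_right [ 0.5921 -0.2654  0.1068] [0.0129 0.0129]
packcorner_near [ 0.5381 -0.2885  0.108 ] [0.0132 0.0132]
charger centre rim [0.5218 0.0662 0.0952] [0.0924 0.0924]
yellow [ 0.6646 -0.2927  0.0818] [0.0027 0.0027]
pack [ 0.551 -0.276  0.08 ]
yel [ 0.664 -0.296  0.08 ]
rim [0.459 0.002 0.068]
green [ 0.396 -0.216  0.06 ]
plA [0.512 0.073 0.016]
plB [ 0.545 -0.019  0.016]
plC [ 0.41  -0.073  0.016]
```

Call:
{"method": "move_arm", "body": {
  "deltas": [
    [0, 0, -0.175, 0.02, -0.05, 0.006, -1],
    [0, 0, -0.175, 0.02, -0.05, 0.006, -1],
    [0, 0, -0.175, 0.02, -0.05, 0.006, -1],
    [0, 0, -0.175, 0.02, -0.05, 0.006, -1],
    [0, 0, -0.175, 0.02, -0.05, 0.006, -1]
  ]
}}

```text
time_s: 0.88
tcp_pos: [0.3394, 0.2714, 0.2612]
tcp_rot: [1.912, 2.492, 0.001]
wrist_force: [0.2, 0.1, -0.1]
grip_width: 0.0914
gripper_force: 0.0
```

Call:
{"method": "move_arm", "body": {
  "deltas": [
    [0, 0, -0.175, 0.02, -0.05, 0.006, -1],
    [0, 0, -0.175, 0.02, -0.05, 0.006, -1],
    [0, 0, -0.175, 0.02, -0.05, 0.006, -1],
    [0, 0, -0.175, 0.02, -0.05, 0.006, -1],
    [0, 0, -0.175, 0.02, -0.05, 0.006, -1]
  ]
}}

```text
time_s: 1.5
tcp_pos: [0.4394, 0.0212, 0.2913]
tcp_rot: [2.789, 1.446, 0.001]
wrist_force: [0.1, 0.0, -0.0]
grip_width: 0.0913
gripper_force: 0.0
```

Call:
{"method": "move_arm", "body": {
  "deltas": [
    [0, 0, -0.175, 0, 0, 0, -1],
    [0, 0, -0.175, 0, 0, 0, -1],
    [0, 0, -0.175, 0, 0, 0, -1],
    [0, 0, 0, 0, 0, 0, -1],
    [0, 0, 0, 0, 0, 0, -1]
  ]
}}

```text
time_s: 2.12
tcp_pos: [0.439, 0.023, 0.291]
tcp_rot: [3.066, 0.686, -0.0]
wrist_force: [0.2, 0.1, -0.7]
grip_width: 0.0916
gripper_force: 0.0
```

```bash
cat >> h.py <<'E'
import pickle
def keep(f):
    c=wrist(f); pickle.dump(c,open(f+'.pkl','wb'))
def load(f): return pickle.load(open(f+'.pkl','rb'))
E
python3 -c "from h import *; keep('w1')"
```

Call:
{"method": "move_arm", "body": {
  "deltas": [
    [0, 0, 0, 0.02, -0.05, 0, -1],
    [0, 0, 0, 0.02, -0.05, 0, -1],
    [0, 0, 0, 0.01, -0.04, 0, -1],
    [0, 0, 0, 0, 0, 0, -1],
    [0, 0, 0, 0, 0, 0, -1]
  ]
}}

```text
time_s: 2.8
tcp_pos: [0.4888, -0.1165, 0.2908]
tcp_rot: [-3.066, -0.683, 0.001]
wrist_force: [0.2, 0.1, -0.2]
grip_width: 0.0913
gripper_force: 0.0
```

```bash
python3 -c "from h import *; keep('w2')"
```

Call:
{"method": "move_arm", "body": {
  "deltas": [
    [0, 0, 0, 0.02, -0.05, 0, -1],
    [0, 0, 0, 0.02, -0.05, 0, -1],
    [0, 0, 0, 0.01, -0.04, 0, -1],
    [0, 0, 0, 0, 0, 0, -1],
    [0, 0, 0, 0, 0, 0, -1]
  ]
}}

```text
time_s: 3.48
tcp_pos: [0.539, -0.2556, 0.291]
tcp_rot: [-3.065, -0.684, 0.0]
wrist_force: [0.4, 1.2, 0.5]
grip_width: 0.0914
gripper_force: 0.0
```

```bash
python3 - <<'E'
from h import *
keep('w3')
g=lambda n:cv2.convertScaleAbs(cv2.imread(f'pics/{n}.png'),alpha=1.3,beta=20)
w=[g(n) for n in('w1','w2','w3')]
cv2.imwrite('pics/m1.png',np.vstack([cv2.resize(np.hstack(w[:2]),(800,300)),cv2.resize(np.hstack([w[2],w[2]*0]),(800,300))]))
E
```

```text
(no output)
```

View pics/m1.png

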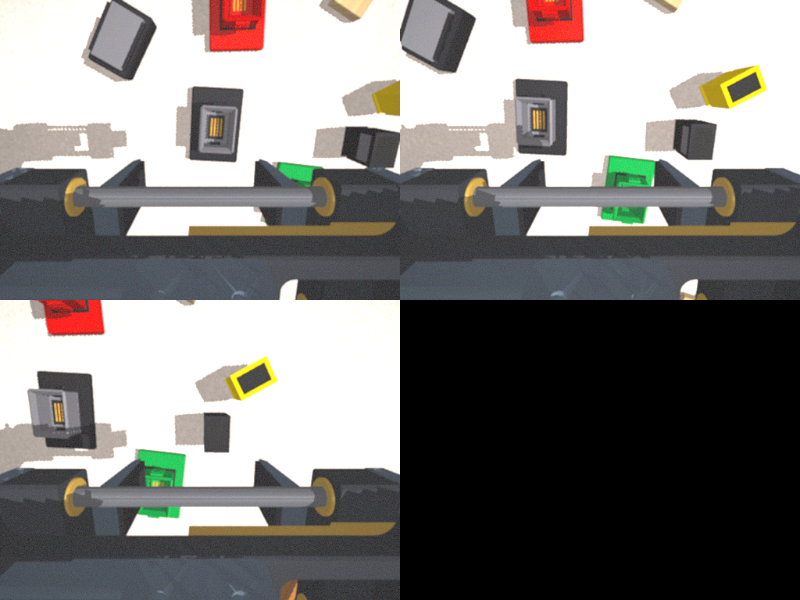

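Wrist views in full pixels: pack at w2 (376,178) and w3 (278,169), charger at w1 (276,160) and w2 (177,149). I'll enlarge these to pick corners.

```bash
python3 - <<'E'
from h import *
def f(n,cx,cy):
    i=load(n)['img'];x,y=cx-40,cy-30
    k=cv2.resize(i[y:y+60,x:x+80],(400,300),interpolation=cv2.INTER_CUBIC)
    k=(255*(k/255.)**.5).astype(np.uint8)
    return k
# plinth needs ~94 px tall -> crop just the bay
cv2.imwrite('pics/m2.png',np.vstack([np.hstack([f('w2',374,178),f('w3',278,169)]),np.hstack([f('w1',276,162),f('w2',176,152)])]))
E
```

```text
(no output)
```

View pics/m2.png

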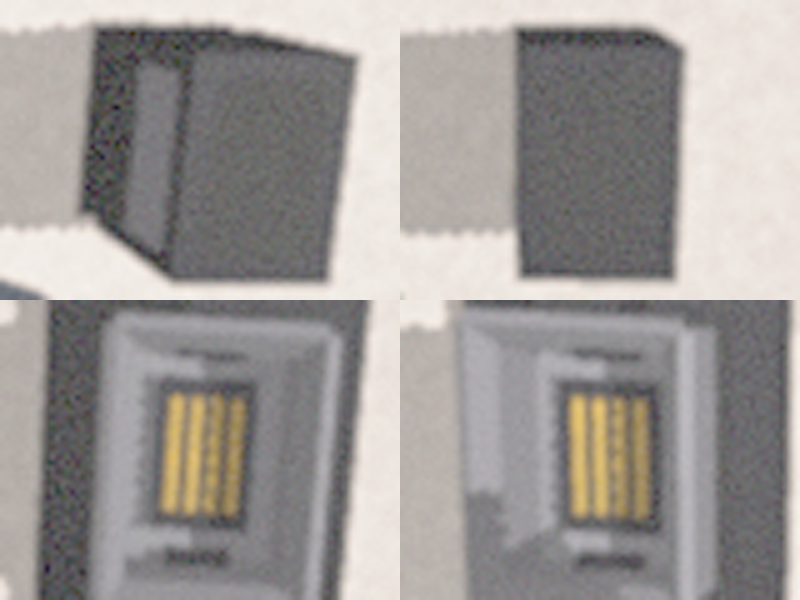

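```bash
python3 - <<'E'
from h import *
a,b=load('w2'),load('w3')
u=lambda X,o:((X[0]+.5)/5-.5+o[0],(X[1]+.5)/5-.5+o[1])
P=[]
for A,B in zip([(192,47),(357,60),(328,280),(170,280)],[(118,47),(284,50),(275,276),(120,276)]):
    x,r=tri([ray(a,*u(A,(334,148))),ray(b,*u(B,(238,139)))]);P.append(x);print(x.round(4),np.round(r,4))
P=np.array(P);print(P.mean(0).round(4),[round(float(np.linalg.norm(P[i]-P[i-1])),4) for i in range(4)])
for i,j in((3,0),(2,1)):
    d=P[j]-P[i];print(np.degrees(np.arctan2(d[1],d[0])))
o=lambda c,X,q:onz(c,*u(X,q),.08)
for c,q,S in((a,(334,148),[(192,47),(357,60),(328,280),(170,280)]),(b,(238,139),[(118,47),(284,50),(275,276),(120,276)])):
    Q=np.array([o(c,s,q) for s in S]);print('z.08',Q.mean(0).round(4),[round(float(np.linalg.norm(Q[i]-Q[i-1])),4) for i in range(4)],np.degrees(np.arctan2(*(Q[0]+Q[1]-Q[2]-Q[3])[[1,0]])))
def f(n,x,y,w,h):
    i=load(n)['img']
    k=cv2.resize(i[y:y+h,x:x+w],(w*5,h*5),interpolation=cv2.INTER_CUBIC)
    return (255*(k/255.)**.5).astype(np.uint8)
cv2.imwrite('pics/m3.png',np.hstack([f('w1',238,107,76,104),f('w2',138,97,80,104)]))
E
```

```text
[ 0.5745 -0.2475  0.0781] [0.0009 0.0009]
[ 0.5913 -0.2877  0.0797] [0.0005 0.0005]
[ 0.536  -0.3132  0.0805] [0.0002 0.0002]
[ 0.5172 -0.2753  0.0776] [0.0002 0.0002]
[ 0.5548 -0.2809  0.079 ] [0.0637, 0.0436, 0.0609, 0.0424]
25.91504943922652
24.807590390651146
z.08 [ 0.5548 -0.2805  0.08  ] [0.0643, 0.0442, 0.0608, 0.0436] 25.455062977160683
z.08 [ 0.5549 -0.2808  0.08  ] [0.0621, 0.0436, 0.0614, 0.0424] 25.443152394895307
```

View pics/m3.png

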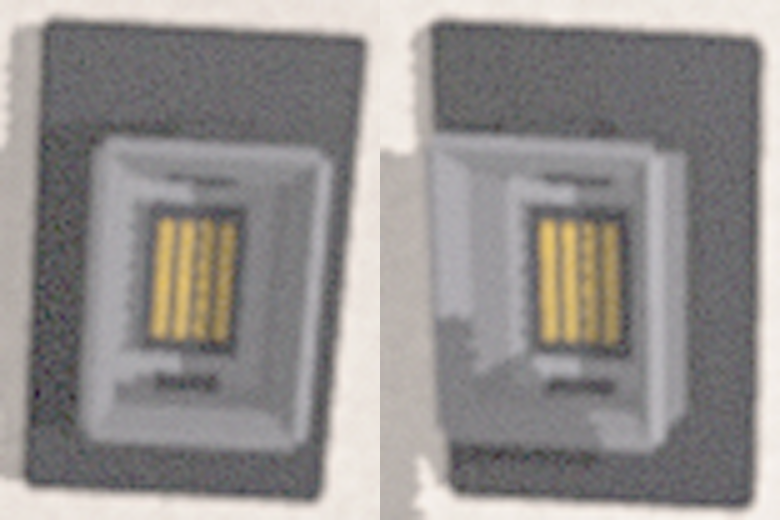

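```bash
python3 - <<'E'
from h import *
a,b=load('w1'),load('w2')
u=lambda X,o:((X[0]+.5)/5-.5+o[0],(X[1]+.5)/5-.5+o[1])
def go(n,SA,SB,z):
    P=[]
    for A,B in zip(SA,SB):
        x,r=tri([ray(a,*u(A,(238,107))),ray(b,*u(B,(138,97)))]);P.append(x);print(n,x.round(4),np.round(r,4))
    P=np.array(P)
    Qs=[P]+[np.array([onz(c,*u(s,q),z) for s in S]) for c,q,S in((a,(238,107),SA),(b,(138,97),SB))]
    for Q in Qs: print(n,Q.mean(0).round(4),[round(float(np.linalg.norm(Q[i]-Q[i-1])),4) for i in range(4)],np.degrees(np.arctan2(*(Q[0]+Q[1]-Q[2]-Q[3])[[1,0]])).round(2), np.degrees(np.arctan2(*(Q[0]-Q[1]+Q[3]-Q[2])[[1,0]])).round(2)-90)
go('rim',[(100,143),(330,155),(298,443),(85,437)],[(52,140),(277,155),(272,447),(60,443)],.068)
go('plinth',[(45,25),(365,40),(320,500),(28,488)],[(53,25),(380,42),(370,503),(73,492)],.016)
E
```

```text
rim [0.4861 0.0415 0.0632] [0.0001 0.0001]
rim [ 0.5092 -0.0156  0.0689] [0.0006 0.0006]
rim [ 0.4349 -0.0443  0.0698] [0.0005 0.0005]
rim [0.4101 0.0103 0.0672] [0.0007 0.0007]
rim [ 0.4601 -0.002   0.0673] [0.0823, 0.0619, 0.0797, 0.0601] 21.75 23.239999999999995
rim [ 0.4605 -0.002   0.068 ] [0.0816, 0.0619, 0.0803, 0.0603] 21.83 22.939999999999998
rim [ 0.4597 -0.0025  0.068 ] [0.0827, 0.0596, 0.08, 0.0593] 21.11 22.709999999999994
plinth [0.5088 0.0701 0.011 ] [0.0001 0.0001]
plinth [ 0.5462 -0.02    0.0084] [0.0002 0.0002]
plinth [ 0.412  -0.074   0.0126] [0.0008 0.0008]
plinth [0.3752 0.0143 0.0141] [0.0007 0.0007]
plinth [ 0.4605 -0.0024  0.0115] [0.1448, 0.0976, 0.1447, 0.0957] 22.31 22.569999999999993
plinth [ 0.4603 -0.002   0.016 ] [0.1446, 0.096, 0.1444, 0.095] 22.44 22.730000000000004
plinth [ 0.4615 -0.0032  0.016 ] [0.1434, 0.0968, 0.1423, 0.0955] 22.0 22.61
```

Pack centre is (0.555,-0.281), yaw 25.4°, measured top height 0.079 (expected 0.080). Charger centre is (0.460,-0.002), yaw 22.3°, rim height 0.067 (expected 0.068). All consistent with the text, so I'll grasp.

Call:
{"method": "move_arm", "body": {
  "deltas": [
    [0, 0, 0.004, 0.016, -0.025, -0.01, -1],
    [0, 0, 0, 0, 0, -0.05, -1],
    [0, 0, 0, 0, 0, -0.05, -1],
    [0, 0, 0, 0, 0, -0.05, -1],
    [0, 0, 0, 0, 0, 0, -1]
  ]
}}

```text
time_s: 4.15
tcp_pos: [0.5526, -0.2793, 0.1278]
tcp_rot: [-3.059, -0.69, 0.01]
wrist_force: [-0.8, -0.6, 0.8]
grip_width: 0.0914
gripper_force: 0.0
```

Call:
{"method": "move_arm", "body": {
  "deltas": [
    [0, 0, 0, 0, 0, -0.035, -1],
    [0, 0, 0, 0, 0, -0.022, -1],
    [0, 0, 0, 0, 0, -0.01, -1],
    [0, 0, 0, 0, 0, 0, -1],
    [0, 0, 0, 0, 0, 0, -1]
  ]
}}

```text
time_s: 4.78
tcp_pos: [0.5561, -0.2824, 0.0658]
tcp_rot: [3.063, 0.688, 0.004]
wrist_force: [-0.2, 0.0, 0.3]
grip_width: 0.0915
gripper_force: 0.0
```

Call:
{"method": "move_arm", "body": {
  "deltas": [
    [0, 0, 0, 0, 0, 0, 0],
    [0, 0, 0, 0, 0, 0, 0.3],
    [0, 0, 0, 0, 0, 0, 0.6],
    [0, 0, 0, 0, 0, 0, 0.6],
    [0, 0, 0, 0, 0, 0, 0.6]
  ],
  "squeeze": 40
}}

```text
time_s: 5.4
tcp_pos: [0.5549, -0.2819, 0.0639]
tcp_rot: [-3.065, -0.688, 0.001]
wrist_force: [-1.1, 1.2, 0.6]
grip_width: 0.0439
gripper_force: 0.6
```

Call:
{"method": "move_arm", "body": {
  "deltas": [
    [0, 0, 0, 0, 0, 0, 1],
    [0, 0, 0, 0, 0, 0, 1],
    [0, 0, 0, 0, 0, 0, 1],
    [0, 0, 0, 0, 0, 0, 1]
  ],
  "squeeze": 40
}}

```text
time_s: 5.9
tcp_pos: [0.5549, -0.2819, 0.0639]
tcp_rot: [-3.065, -0.688, 0.0]
wrist_force: [-0.8, 0.2, -0.8]
grip_width: 0.0437
gripper_force: 40.0
```

Call:
{"method": "move_arm", "body": {
  "deltas": [
    [0, 0, 0, 0, 0, 0.02, 1],
    [0, 0, 0, 0, 0, 0.035, 1],
    [0, 0, 0, 0, 0, 0.035, 1],
    [0, 0, 0, 0, 0, 0.02, 1],
    [0, 0, 0, 0, 0, 0, 1]
  ]
}}

```text
time_s: 6.52
tcp_pos: [0.5558, -0.2825, 0.1751]
tcp_rot: [3.063, 0.688, 0.004]
wrist_force: [0.0, -0.6, -3.6]
grip_width: 0.0443
gripper_force: 40.0
```

Call:
{"method": "move_arm", "body": {
  "deltas": [
    [0, 0, -0.01, -0.015, 0.045, 0, 1],
    [0, 0, -0.012, -0.016, 0.047, 0, 1],
    [0, 0, -0.01, -0.016, 0.047, 0, 1],
    [0, 0, -0.01, -0.016, 0.047, 0, 1],
    [0, 0, -0.01, -0.016, 0.047, 0, 1]
  ]
}}

```text
time_s: 7.15
tcp_pos: [0.4745, -0.0476, 0.1723]
tcp_rot: [-3.081, -0.607, 0.004]
wrist_force: [0.8, 0.8, -2.2]
grip_width: 0.0439
gripper_force: 40.0
```

Call:
{"method": "move_arm", "body": {
  "deltas": [
    [0, 0, 0, -0.0162, 0.0465, 0, 1],
    [0, 0, 0, 0, 0, 0, 1],
    [0, 0, 0, 0, 0, -0.01, 1],
    [0, 0, 0, 0, 0, -0.01, 1],
    [0, 0, 0, 0, 0, 0, 1]
  ]
}}

```text
time_s: 7.78
tcp_pos: [0.4592, -0.0033, 0.1524]
tcp_rot: [-3.082, -0.606, 0.005]
wrist_force: [-0.2, -0.2, -2.6]
grip_width: 0.0439
gripper_force: 40.0
```

```bash
python3 - <<'E'
from h import *
s=bot.get_obs();print({k:np.round(s[k],4).tolist() for k in('time_s','tcp_pos','tcp_rot','wrist_force','moment')})
a=save('scene','s1');keep('w5')
f=lambda i,x,y,w,h,W,H:cv2.resize((255*(i[y:y+h,x:x+w]/255.)**.6).astype(np.uint8),(W,H),interpolation=cv2.INTER_CUBIC)
cv2.imwrite('pics/m4.png',np.hstack([f(a['img'],190,100,120,130,400,433),f(load('w5')['img'],190,100,160,173,400,433)]))
E
```

```text
{'time_s': 7.775, 'tcp_pos': [0.4592, -0.0033, 0.1524], 'tcp_rot': [-3.082, -0.606, 0.0052], 'wrist_force': [-0.1864, -0.2337, -2.641], 'moment': [-0.0523, 0.1767, 0.0023]}
```

View pics/m4.png

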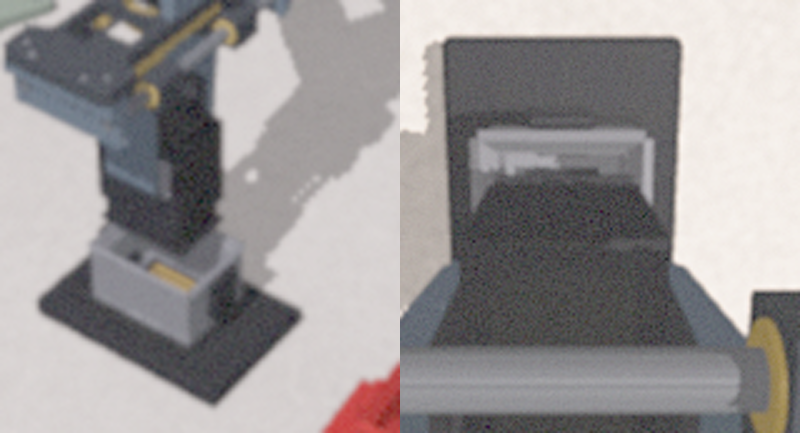

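The scene view shows the pack centred over the bay. In the wrist view, the far edges of the pack, rim and plinth are all centred at crop column about 562. I'll lower it into the flare and watch the forces.

Call:
{"method": "move_arm", "body": {
  "deltas": [
    [0, 0, 0, 0, 0, -0.007, 1],
    [0, 0, 0, 0, 0, -0.007, 1],
    [0, 0, 0, 0, 0, -0.006, 1],
    [0, 0, 0, 0, 0, 0, 1]
  ],
  "squeeze": 50
}}

```text
time_s: 8.38
tcp_pos: [0.4594, -0.0025, 0.1334]
tcp_rot: [-3.082, -0.609, 0.002]
wrist_force: [0.1, 0.3, -3.9]
grip_width: 0.0439
gripper_force: 50.0
```

Call:
{"method": "move_arm", "body": {
  "deltas": [
    [0, 0, 0, 0, 0, -0.004, 1],
    [0, 0, 0, 0, 0, 0, 1],
    [0, 0, 0, 0, 0, 0, 1]
  ]
}}

```text
time_s: 8.75
tcp_pos: [0.46, -0.0025, 0.1301]
tcp_rot: [3.082, 0.608, 0.0]
wrist_force: [0.4, -0.1, -3.7]
grip_width: 0.044
gripper_force: 50.0
```

Call:
{"method": "move_arm", "body": {
  "deltas": [
    [0, 0, 0, 0, 0, -0.003, 1],
    [0, 0, 0, 0, 0, -0.002, 1],
    [0, 0, 0, 0, 0, 0, 1]
  ]
}}

```text
time_s: 9.12
tcp_pos: [0.4597, -0.0025, 0.1248]
tcp_rot: [-3.082, -0.608, 0.001]
wrist_force: [0.8, -0.2, -3.3]
grip_width: 0.0442
gripper_force: 50.0
```

Call:
{"method": "move_arm", "body": {
  "deltas": [
    [0, 0, 0, 0, 0, -0.004, 1],
    [0, 0, 0, 0, 0, -0.004, 1],
    [0, 0, 0, 0, 0, 0, 1]
  ]
}}

```text
time_s: 9.5
tcp_pos: [0.4598, -0.0025, 0.1166]
tcp_rot: [-3.082, -0.608, 0.001]
wrist_force: [0.4, 0.7, -2.8]
grip_width: 0.0438
gripper_force: 50.0
```

Call:
{"method": "move_arm", "body": {
  "deltas": [
    [0, 0, 0, 0, 0, -0.004, 1],
    [0, 0, 0, 0, 0, -0.004, 1],
    [0, 0, 0, 0, 0, 0, 1]
  ]
}}

```text
time_s: 9.88
tcp_pos: [0.4598, -0.0025, 0.1087]
tcp_rot: [-3.082, -0.608, 0.0]
wrist_force: [-0.2, -0.1, -2.8]
grip_width: 0.0435
gripper_force: 50.0
```

Call:
{"method": "move_arm", "body": {
  "deltas": [
    [0, 0, 0, 0, 0, -0.003, 1],
    [0, 0, 0, 0, 0, -0.002, 1],
    [0, 0, 0, 0, 0, 0, 1]
  ]
}}

```text
time_s: 10.25
tcp_pos: [0.4599, -0.0025, 0.1038]
tcp_rot: [3.082, 0.608, -0.0]
wrist_force: [0.1, 0.5, -4.0]
grip_width: 0.0436
gripper_force: 50.0
```

Call:
{"method": "move_arm", "body": {
  "deltas": [
    [0, 0, 0, 0, 0, -0.002, 1],
    [0, 0, 0, 0, 0, -0.002, 1],
    [0, 0, 0, 0, 0, 0, 1]
  ]
}}

```text
time_s: 10.62
tcp_pos: [0.4603, -0.0025, 0.1001]
tcp_rot: [3.082, 0.608, 0.001]
wrist_force: [1.1, -0.2, -1.3]
grip_width: 0.044
gripper_force: 50.0
```

Call:
{"method": "move_arm", "body": {
  "deltas": [
    [0, 0, 0, 0, 0, -0.002, 1],
    [0, 0, 0, 0, 0, -0.001, 1],
    [0, 0, 0, 0, 0, 0, 1]
  ]
}}

```text
time_s: 11.0
tcp_pos: [0.4601, -0.0026, 0.0972]
tcp_rot: [3.082, 0.608, 0.001]
wrist_force: [0.7, 1.0, 1.9]
grip_width: 0.0435
gripper_force: 50.0
```

Call:
{"method": "move_arm", "body": {
  "deltas": [
    [0, 0, 0, 0, 0, -0.001, 1],
    [0, 0, 0, 0, 0, -0.001, 1],
    [0, 0, 0, 0, 0, 0, 1]
  ]
}}

```text
time_s: 11.38
tcp_pos: [0.4601, -0.0026, 0.0951]
tcp_rot: [3.082, 0.608, 0.001]
wrist_force: [-0.1, 0.4, 2.1]
grip_width: 0.0436
gripper_force: 50.0
```

Call:
{"method": "move_arm", "body": {
  "deltas": [
    [0, 0, 0, 0, 0, -0.001, 1],
    [0, 0, 0, 0, 0, -0.001, 1],
    [0, 0, 0, 0, 0, 0, 1]
  ]
}}

```text
time_s: 11.75
tcp_pos: [0.46, -0.0025, 0.093]
tcp_rot: [3.082, 0.608, 0.0]
wrist_force: [1.4, 0.7, 4.5]
grip_width: 0.0437
gripper_force: 50.0
```

Call:
{"method": "move_arm", "body": {
  "deltas": [
    [0, 0, 0, 0, 0, -0.001, 1],
    [0, 0, 0, 0, 0, -0.001, 1],
    [0, 0, 0, 0, 0, 0, 1]
  ]
}}

```text
time_s: 12.12
tcp_pos: [0.4601, -0.0025, 0.0913]
tcp_rot: [3.082, 0.608, 0.001]
wrist_force: [0.4, 0.1, 6.3]
grip_width: 0.0439
gripper_force: 50.0
```

Call:
{"method": "move_arm", "body": {
  "deltas": [
    [0, 0, 0, 0, 0, -0.001, 1],
    [0, 0, 0, 0, 0, 0, 1]
  ]
}}

```text
time_s: 12.38
tcp_pos: [0.4601, -0.0025, 0.0905]
tcp_rot: [3.082, 0.608, 0.001]
wrist_force: [0.4, 0.3, 8.4]
grip_width: 0.0436
gripper_force: 50.0
```

Call:
{"method": "move_arm", "body": {
  "deltas": [
    [0, 0, 0, 0, 0, -0.001, 1],
    [0, 0, 0, 0, 0, 0, 1]
  ]
}}

```text
time_s: 12.62
tcp_pos: [0.4601, -0.0025, 0.0891]
tcp_rot: [3.082, 0.608, 0.001]
wrist_force: [0.2, -0.1, 3.6]
grip_width: 0.0437
gripper_force: 50.0
```

The force dropped from 8.4 to 3.6 N, and the depth works out to pack home relative to the sunk bay, so that's the click. I'll ease off, release, retreat and check.

Call:
{"method": "move_arm", "body": {
  "deltas": [
    [0, 0, 0, 0, 0, 0.001, 1],
    [0, 0, 0, 0, 0, 0.001, 1],
    [0, 0, 0, 0, 0, 0, 1]
  ]
}}

```text
time_s: 13.0
tcp_pos: [0.46, -0.0026, 0.0908]
tcp_rot: [3.082, 0.608, 0.0]
wrist_force: [2.0, 0.0, 0.9]
grip_width: 0.0441
gripper_force: 50.0
```

Call:
{"method": "move_arm", "body": {
  "deltas": [
    [0, 0, 0, 0, 0, 0, 0.2],
    [0, 0, 0, 0, 0, 0, 0],
    [0, 0, 0, 0, 0, 0, -0.5],
    [0, 0, 0, 0, 0, 0, -1],
    [0, 0, 0, 0, 0, 0, -1]
  ]
}}

```text
time_s: 13.62
tcp_pos: [0.4596, -0.0025, 0.0909]
tcp_rot: [-3.082, -0.608, 0.001]
wrist_force: [-0.1, -0.5, 0.6]
grip_width: 0.0728
gripper_force: 0.0
```

Call:
{"method": "move_arm", "body": {
  "deltas": [
    [0, 0, 0, 0, 0, 0, -1],
    [0, 0, 0, 0, 0, 0.02, -1],
    [0, 0, 0, 0, 0, 0.05, -1],
    [0, 0, 0, 0, 0, 0.05, -1],
    [0, 0, 0, 0, 0, 0.04, -1]
  ]
}}

```text
time_s: 14.25
tcp_pos: [0.46, -0.0025, 0.2531]
tcp_rot: [3.082, 0.608, 0.003]
wrist_force: [0.5, -0.3, 0.4]
grip_width: 0.0914
gripper_force: 0.0
```

Call:
{"method": "move_arm", "body": {
  "deltas": [
    [0, 0, 0, -0.02, 0.04, 0.03, -1],
    [0, 0, 0, -0.02, 0.04, 0, -1],
    [0, 0, 0, 0, 0, 0, -1],
    [0, 0, 0, 0, 0, 0, -1]
  ]
}}

```text
time_s: 14.75
tcp_pos: [0.4199, 0.0771, 0.2808]
tcp_rot: [3.081, 0.609, -0.0]
wrist_force: [0.3, -1.0, -0.2]
grip_width: 0.091
gripper_force: 0.0
```

```bash
python3 - <<'E'
from h import *
a=save('scene','s2');b=save('top','t2');keep('w6')
f=lambda i,x,y,w,h,W,H:cv2.resize((255*(i[y:y+h,x:x+w]/255.)**.5).astype(np.uint8),(W,H),interpolation=cv2.INTER_CUBIC)
cv2.imwrite('pics/m5.png',np.hstack([f(a['img'],195,130,100,100,400,400),f(load('w6')['img'],230,90,100,100,400,400)]))
# expected top-face corners if home (top z .1085) vs proud by 6 mm
t=np.radians(22.3);ex=np.array([np.cos(t),np.sin(t),0]);ey=np.array([-np.sin(t),np.cos(t),0]);c0=np.array([.4602,-.0022,0])
for z in(.1085,.1145):
  print(z,[np.round((np.array(proj(a,c0+sx*.032*ex+sy*.022*ey+[0,0,z]))-[195,130])*4,0).tolist() for sx,sy in((1,1),(1,-1),(-1,-1),(-1,1))])
  w=load('w6');print([np.round((np.array(proj(w,c0+sx*.032*ex+sy*.022*ey+[0,0,z]))-[230,90])*4,0).tolist() for sx,sy in((1,1),(1,-1),(-1,-1),(-1,1))])
E
```

```text
0.1085 [[251.0, 112.0], [200.0, 158.0], [101.0, 109.0], [153.0, 66.0]]
[[327.0, 230.0], [477.0, 230.0], [459.0, 440.0], [316.0, 440.0]]
0.1145 [[251.0, 103.0], [200.0, 149.0], [100.0, 100.0], [153.0, 57.0]]
[[331.0, 232.0], [484.0, 232.0], [466.0, 445.0], [320.0, 445.0]]
```

View pics/m5.png

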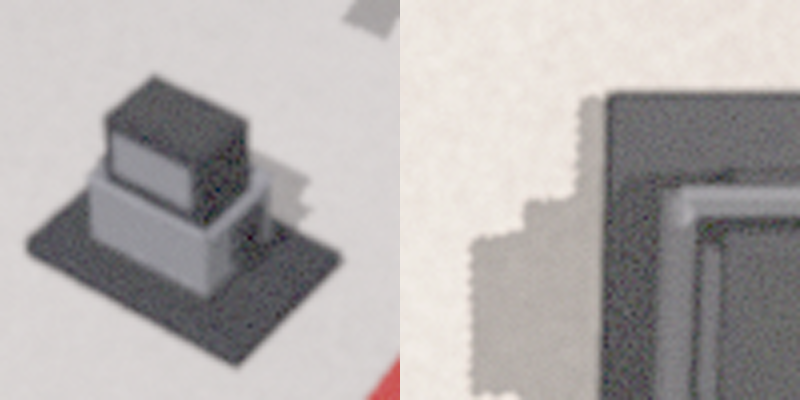

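The scene crop shows the pack's top corners at (153,76), (248,120), (197,163) and (107,113). That is at or slightly below the predicted home position, and 13–19 crop pixels below where a pack standing 6 mm proud would appear. It stayed down after release, so I'm handing in.

```bash
python3 -c "
from h import *
print(bot.close_job())"
```

```text
the job is handed in; nothing more can be done
None
```

The slim pack is clipped home in the grey charger's well: I felt the click at about 11.5 N, it stayed down when I let go, and I handed the job in at about 15 s of the 64 s allowed without touching any bystander.

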